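# Count to the third gap of the kit rack and push the carton in

## Robot

A 7-joint arm with a two-finger parallel gripper is mounted at the origin on the work surface. World frame = base frame: x ahead of the robot, y to its left, z up, the work surface at z = 0. Lengths are in m, angles in rad, forces in N, time in s.
With the tool pointing down it reaches from about 0.4 to 0.85 m from the base axis. Payload 4.5 kg.
Tool frame: the origin (TCP) lies at the very end of the fingers, on their centre line; the grasp point (between the pads) lies 19 mm behind it; z points along the fingers, y is the line along which they close (so a half turn about z gives the same grasp; the last joint's range is limited). The gripper opens to 88 mm and grips with 3 to 60 N. Pads are 18 mm wide; open, the fingers measure 123 mm over their backs; the gripper's body (75 mm by 187 mm) begins 45 mm behind the grasp point.
Start: joints at [1.28, 0.689, -0.195, 1.565, 0.157, 0.902, -0.215], TCP at [0.199, -0.592, 0.239] pointing down, gripper open.
Joint ranges: [-3.01, 3.01], [-0.46, 2.08], [-1.47, 1.51], [0.13, 2.56], [-1, 4.14], [0.04, 2.09], [-2.66, 2.66]. Speed limits (rad/s): [2.57, 2.57, 3.14, 3.14, 3.14, 3.14, 3.14].

## Interface

Orientations are given as a unit quaternion [x, y, z, w].
In Python, from plant import r gives the robot as it stands. The module is installed in compiled form; this text tells all that it offers.
- The arm moves only by the tool step_arm, never from a script. Its argument "increments" is a list of rows, each a list of 2 entries, a list of its own where there are three numbers: the shift along the world's x, y, z in cm, then the turn, a rotation vector about the world's x, y, z in degrees. A call has exactly 10 rows; each row shifts and turns the commanded pose from where the row before left it; what a row does not reach is not made up. A row lasts 1/10 s, in which the tool goes at most 50 mm and 8.59 degrees, less where a joint would pass 70% of its speed; a pose out of reach is approached as far as the arm can. A call is refused whole if a number of a shift passes 5 or a number of a turn 8.59, either way. A call with a gripper value outside its range is refused whole. "fingers" is the opening, from 0 (shut) to 1 (fully open), set as the call begins (left out, the last holds). The fingers move at their own pace and stop on an object; "grip_force" is the grip in N (left out, the last holds). Time passes only in rows, so rows that do not move let the fingers close, or fill a call up. It gives the time, the measured TCP pose, the force, the opening and the grip force at its end, in the units of the state.
- r.get_state(): the state, without advancing time (a new reading comes with each control period).
- r.snapshot(name): name is "scene" or "top"; returns (picture, depth): 480x640x3 uint8, red, green, blue; 480x640 float32, m along the optical axis (not along the pixel's ray), 0 where there is no reading.
- r.calibration(name): a dict with "fov_y" (degrees; the focal length in pixels is half the picture's height over the tangent of half this angle, whatever the lens; pixels are square), "cx", "cy" (the principal point, pixels), "R" (3x3) and "t" (3): a world point X has camera coordinates R X + t. Camera axes: x right, y down, z forward; pixel columns grow to the right and rows downward; lengths in m; the calibration is good to about 2 mm. A picture is of the moment at which its call begins. calibration takes no time and is no camera call.
- r.finish_job(): hands the job in; it is judged then, once.
The state is a dict: "clock": time; "q": joint angles; "qd": joint speeds; "joint_torque": joint torques, N m; "tool_pos": TCP position; "eef_rot": TCP orientation; "contact_force": force on the tool from outside, world axes, zero at the start; "moment": the same for the moment, N m; "opening": opening from 0.0 (shut) to 1.0 (fully open); "finger_force": force on a finger pad.
Only numpy, scipy, OpenCV 4.12 (cv2) and the standard library are available. Lean on these libraries where they do the work, as an engineer would, in place of code of your own. Each camera call takes 0.05 s, during which the arm holds its last target. There are 200 camera calls.

## Task

Run a fingertip along the label rail on top of the blue kit rack, starting at its left end (as seen from the robot) and counting every gap, filled ones too: touch the first, second and third label plates one after another, sliding or tapping from one to the next, and go no farther along the rail. Then push the small red carton along the counter into that third gap until it is fully home against the back wall. Only touch and push: never lift or tip the carton, and leave everything else where it stands.

Things in the scene. Friction and masses are not known exactly. Their poses are not given: they have to be found in the camera images.
- red_carton: The part to put away: small red spare-part carton with white labels, 84 (its x) x 42 (its y) x 50 mm high, 0.15 to 0.31 kg, loose, standing on the counter in front of the rack, its long axis roughly along the gaps. Origin: centre of its underside; x is its long axis, pointing away from the robot to the rack.
- rack: Blue metal kit rack fixed to the counter, 376 mm wide (y): 7 dividers 58 mm high make 6 gaps 62 mm apart, open to the front and top, no floor, back wall behind, white label rail on its top. Origin: on the counter at mid width; front edge at x = -0.045, back wall's inner face x = +0.035, rail centred at x = +0.036, flat top at z = 0.074. x points away from the robot, y to its left; third gap centred at y = +0.031.
- label1: White label plate of gap 1, counted from the rack's left end as the robot sees it (+y), in the label rail above the rear of that gap; 26 (x) x 56 (y) x 4 mm, rigid, fixed, a flush black spacer at each end. Origin: centre of its underside, 70 mm above the counter; its top is 4 mm higher. Axes as the rack's.
- label2: White label plate of gap 2, counted from the rack's left end as the robot sees it (+y), in the label rail above the rear of that gap; 26 (x) x 56 (y) x 4 mm, rigid, fixed, a flush black spacer at each end. Origin: centre of its underside, 70 mm above the counter; its top is 4 mm higher. Axes as the rack's.
- label3: White label plate of gap 3, counted from the rack's left end as the robot sees it (+y), in the label rail above the rear of that gap; 26 (x) x 56 (y) x 4 mm, rigid, fixed, a flush black spacer at each end. Origin: centre of its underside, 70 mm above the counter; its top is 4 mm higher. Axes as the rack's.
- label4: White label plate of gap 4, counted from the rack's left end as the robot sees it (+y), in the label rail above the rear of that gap; 26 (x) x 56 (y) x 4 mm, rigid, fixed, a flush black spacer at each end. Origin: centre of its underside, 70 mm above the counter; its top is 4 mm higher. Axes as the rack's. Not to be touched by the fingers.
- label5: White label plate of gap 5, counted from the rack's left end as the robot sees it (+y), in the label rail above the rear of that gap; 26 (x) x 56 (y) x 4 mm, rigid, fixed, a flush black spacer at each end. Origin: centre of its underside, 70 mm above the counter; its top is 4 mm higher. Axes as the rack's. Not to be touched by the fingers.
- label6: White label plate of gap 6, counted from the rack's left end as the robot sees it (+y), in the label rail above the rear of that gap; 26 (x) x 56 (y) x 4 mm, rigid, fixed, a flush black spacer at each end. Origin: centre of its underside, 70 mm above the counter; its top is 4 mm higher. Axes as the rack's. Not to be touched by the fingers.
- gap3 (a point): Mouth of the third gap: on the counter at the rack's front edge, midway between two divider noses (round, 6 mm). The gap is 56 mm clear between the noses and 80 mm deep to the back wall; its floor is the counter. Axes as the rack's.
- home3 (a point): On the counter inside the third gap: where the red carton's origin lies when it is fully home against the back wall and centred (its near end then stands 4 mm out of the rack's front edge). Axes as the rack's.
- carton_white: White carton, 80 x 42 x 46 mm, loose, already standing in one of the other gaps (second, fourth or fifth). Bystander. Origin: centre of its underside.
- carton_brown: Brown carton, 80 x 42 x 46 mm, loose, already standing in one of the other gaps (second, fourth or fifth). Bystander. Origin: centre of its underside.
- carton_grey: Grey carton, 80 x 42 x 46 mm, loose, already standing in one of the other gaps (second, fourth or fifth). Bystander. Origin: centre of its underside.
- tape_roll: Roll of cream packing tape lying flat, 96 mm across, 24 mm high, loose bystander to the left. Origin: centre of its underside.
- marker: Black and white marker pen lying down, 130 mm long, 15 mm high, loose bystander to the right. Origin: underside near its middle, x along it.
- scanner: Black and yellow hand-held scanner upright in a round grey stand, about 125 mm long, 66 mm wide, 80 mm high, loose bystander to the right. Origin: underside centre of the stand.
- parts_box: White box with orange labels, 110 x 150 x 85 mm, loose bystander to the left. Origin: centre of its underside.
- cleaner: Plain grey can with a yellow label, 56 mm across, 130 mm high, loose bystander behind the right end of the rack. Origin: centre of its underside.
Mind the look-alikes: they are no part of the job. What is meant by the red_carton is not green, and is the smaller of those in its own colour.

How it is judged:
On the way, in this order (a step that is already met when the one before it is completed fails the run):
1. a finger touches the first label plate from the left (contact force between the fingers and label1 above 0.3 N), for 0.05 s.
2. a finger touches the second label plate from the left (contact force between the fingers and label2 above 0.3 N), for 0.05 s.
3. a finger touches the third label plate from the left (contact force between the fingers and label3 above 0.3 N), for 0.05 s.
4. the red carton is pushed fully home in the third gap (x of red_carton in the frame of home3 between -0.006 and 0.004 m and y of red_carton in the frame of home3 between -0.012 and 0.012 m and angle between the x axis of red_carton and the x axis of rack, either way round below 0.15 rad and angle between red_carton's own z axis and vertical below 0.06 rad and height (world z) of red_carton below 0.004 m), for 0.2 s.
At the end, for the whole second after the job is handed in: The red carton stands upright on the counter in the third gap from the left, within 6 mm of fully home against the back wall, within 12 mm of the gap's centre line and 0.15 rad of its direction, at rest (all of step 4 and linear speed of red_carton below 0.01 m/s and angular speed of red_carton below 0.1 rad/s); the robot touches nothing.
It fails at once if the fingers touch the label rail beyond the third plate (contact force between the fingers and label4 above 0.3 N or contact force between the fingers and label5 above 0.3 N or contact force between the fingers and label6 above 0.3 N).
It fails at once if the red carton is lifted more than 10 mm or tipped more than 0.25 rad (height (world z) of red_carton above 0.01 m or angle between red_carton's own z axis and vertical above 0.25 rad).
It fails at once if a bystander is moved more than 15 mm (distance of any of carton_white, carton_brown, carton_grey, tape_roll, marker, scanner, parts_box, cleaner from where it was at the start of the episode above 0.015 m).
It also fails if it takes over 64 s, if anything falls off the work surface, if the arm or the gripper's body presses on something with over 40 N, if the wrist force passes 120 N, or if a joint passes its speed limit or range.

## Working session

There is one attempt and no reset: what is moved stays moved. The work goes in short steps, Python scripts to look and compute and a tool call to move; the robot and the scene stay as the last step left them, time stands still between calls to the robot, and variables do not carry over. Pictures are saved under pics/ and viewed, at most 10 in all, crops included, and the job is handed in when it is done.

Besides the shell and the picture viewer there is one more tool, called after "Request:" in YAML: its name, and indented under it one key for each argument. step_arm: Moves the arm, as the interface text tells. Its arguments: {"type":"object","properties":{"increments":{"type":"array","items":{"type":"array"}},"fingers":{"type":"number"},"grip_force":{"type":"number"}},"required":["increments"]}

```bash
mkdir -p pics; cat > h.py <<'E'
from plant import r
import numpy as np, cv2
def snap(n,f):
    p,d=r.snapshot(n); cv2.imwrite(f'pics/{f}.png',p[:,:,::-1]); np.savez(f'{f}.npz',p=p,d=d); return p,d
def world(n,d):
    c=r.calibration(n); f=240/np.tan(np.radians(c['fov_y'])/2)
    v,u=np.mgrid[:480,:640]; X=np.stack([(u-c['cx'])/f*d,(v-c['cy'])/f*d,d],-1)
    return (X-np.array(c['t']))@np.array(c['R'])
E
python3 - <<'E'
from h import *
snap('top','t0'); snap('scene','s0')
s=r.get_state(); print(s)
for n in('top','scene'): print(r.calibration(n))
E
```

```text
{'clock': 0.1, 'q': array([ 1.2797836 ,  0.68988548, -0.19450488,  1.56620334,  0.15731547,
        0.90248371, -0.21508736]), 'qd': array([-1.62764955e-03, -2.29998665e-03, -1.08994830e-03, -1.22138397e-03,
       -4.88970595e-05,  3.38280244e-04, -1.11803338e-03]), 'joint_torque': array([-2.81128989e-03, -5.28494024e+01, -1.27109874e+00, -1.53835684e+01,
       -5.24941867e-02,  1.98660950e-03,  1.07936896e-05]), 'tool_pos': array([ 0.19923285, -0.59182235,  0.23800875]), 'eef_rot': array([ 9.86834082e-01,  1.61733928e-01, -1.94811902e-04, -7.70274561e-04]), 'contact_force': array([ 0.57970771,  0.40829951, -0.58863071]), 'moment': array([-0.04584951, -0.04022481, -0.00641711]), 'finger_force': 0.0, 'opening': 1.0033832341451945}
{'fov_y': 47.979810008887625, 'cx': 316.1745148712161, 'cy': 247.707934170087, 'R': array([[-1.14243050e-02, -9.99934219e-01, -1.02085118e-03],
       [-9.85387743e-01,  1.14316077e-02, -1.69942092e-01],
       [ 1.69942583e-01, -9.35536044e-04, -9.85453522e-01]]), 't': array([-0.03747981,  0.57139499,  1.25502189])}
{'fov_y': 44.275294683498124, 'cx': 326.8531996810817, 'cy': 241.3788352569803, 'R': array([[ 8.05019049e-01,  5.93248855e-01,  3.56206292e-04],
       [ 4.61581594e-01, -6.25973523e-01, -6.28569472e-01],
       [-3.72675144e-01,  5.06174816e-01, -7.77753362e-01]]), 't': array([-0.4378892 , -0.22944267,  1.81818238])}
```

View pics/t0.png

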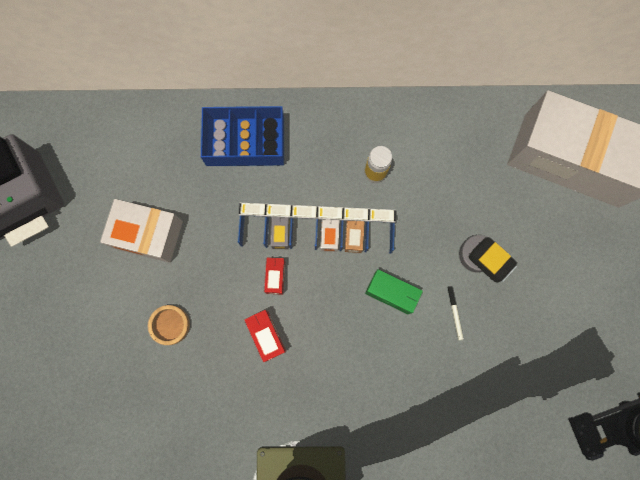

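View pics/s0.png

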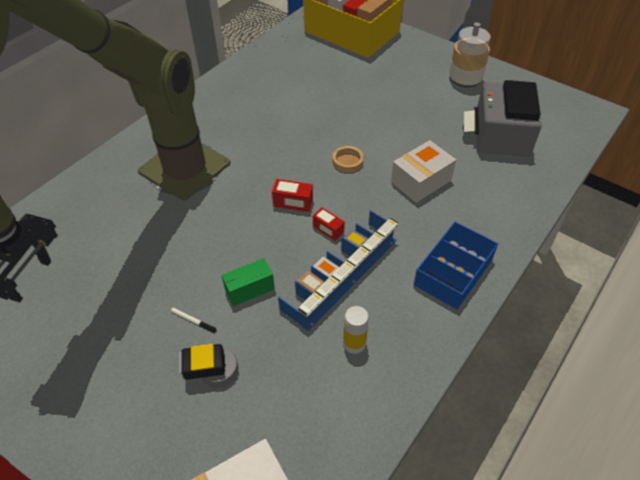

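Top view: the rack rail runs along row ~212, columns 239–396, with gap 1 empty, gap 2 holding grey and gap 3 (col ~304) empty. Gaps 4 and 5 hold white and brown. The small red carton is at (274,275), and the larger red look-alike is at (265,335).

```bash
python3 - <<'E'
from h import *
z=np.load('t0.npz');p=z['p'].astype(int);d=z['d'];W=world('top',d)
R,G,B=p[...,0],p[...,1],p[...,2]
v,u=np.mgrid[:480,:640]
m=(v>198)&(v<226)&(u>232)&(u<402)&(W[...,2]>.066)&(W[...,2]<.082)
P=W[m];print('rail',m.sum(),np.median(P[:,2]));
(c,(w,h),a)=cv2.minAreaRect(P[:,:2].astype(np.float32));print(c,w,h,a)
k=np.polyfit(P[:,1],P[:,0],1);print('slope dx/dy',k, P[:,1].min(),P[:,1].max())
for n,(a,b,e,f) in dict(red=(250,300,255,300),big=(240,300,305,365)).items():
    m=(v>a-300*0)&(u>=a)&(u<b)&(v>=e)&(v<f)&(W[...,2]>.042)&(W[...,2]<.06)
    P=W[m];print(n,m.sum(),np.median(P[:,2]),cv2.minAreaRect(P[:,:2].astype(np.float32)),P.mean(0), np.degrees(np.arctan2(*np.linalg.eigh(np.cov(P[:,:2].T))[1][::-1,1])))
    print([np.round(x,3) for x in cv2.boxPoints(cv2.minAreaRect(P[:,:2].astype(np.float32)))])
for n,(a,b,e,f) in dict(grey=(268,295,215,252),white=(318,342,218,252),brown=(343,368,218,254)).items():
    m=(u>=a)&(u<b)&(v>=e)&(v<f)&(W[...,2]>.040)&(W[...,2]<.05)
    P=W[m];print(n,P.mean(0),P.min(0),P.max(0))
E
```

```text
rail 1947 0.07499626727027413
(0.6546880602836609, -0.0467936247587204) 0.3753952383995056 0.034512586891651154 86.0467529296875
slope dx/dy [0.06013469 0.65624115] -0.2346244254404091 0.14108113187192214
red 619 0.05092580514277343 ((0.5065857172012329, 0.0576387420296669), (0.04259447008371353, 0.08381105959415436), 85.74662017822266) [0.50590903 0.05755715 0.05094932] 177.00492073425727
[array([0.463, 0.04 ], dtype=float32), array([0.547, 0.033], dtype=float32), array([0.55 , 0.076], dtype=float32), array([0.466, 0.082], dtype=float32)]
big 40 0.05186337352006331 ((0.36281636357307434, 0.07854235172271729), (0.10812260955572128, 0.054935090243816376), 24.912391662597656) [0.36662613 0.06488492 0.05218784] -153.91839400281788
[array([0.302, 0.081], dtype=float32), array([0.325, 0.031], dtype=float32), array([0.423, 0.076], dtype=float32), array([0.4  , 0.126], dtype=float32)]
grey [0.61302259 0.0442586  0.04653199] [0.57668825 0.01411618 0.0402362 ] [0.64919408 0.06598201 0.04997195]
white [ 0.60476541 -0.07793278  0.046567  ] [ 0.56859114 -0.10506285  0.04023613] [ 0.64278999 -0.05574874  0.04997333]
brown [ 0.60150281 -0.13856484  0.04652704] [ 0.56510248 -0.16900303  0.04038071] [ 0.64031124 -0.11624997  0.04999884]
```

Request:
step_arm:
  increments:
    - [[2.5,3.8,0],[0,0,6.8]]
    - [[2.5,3.8,0],[0,0,6.8]]
    - [[2.5,3.8,0],[0,0,6.8]]
    - [[2.5,3.8,0],[0,0,6.8]]
    - [[2.5,3.8,0],[0,0,6.8]]
    - [[2.5,3.8,0],[0,0,6.8]]
    - [[2.5,3.8,0],[0,0,6.8]]
    - [[2.5,3.8,0],[0,0,6.8]]
    - [[2.5,3.8,0],[0,0,6.8]]
    - [[2.5,3.8,0],[0,0,6.8]]
  fingers: 0
  grip_force: 10

```text
clock: 1.1
tool_pos: [0.45, -0.2108, 0.2386]
eef_rot: [0.726, 0.688, -0.0, -0.0]
contact_force: [0.6, -0.6, -0.7]
opening: 0.114
finger_force: 0.0
```

```bash
python3 - <<'E'
from h import *
z=np.load('t0.npz');p=z['p'].astype(int);d=z['d']
c=r.calibration('top');f=240/np.tan(np.radians(c['fov_y'])/2);R=np.array(c['R']);t=np.array(c['t'])
C=-R.T@t
def at(u,v,h):
    D=R.T@np.array([(u-c['cx'])/f,(v-c['cy'])/f,1]); return C+D*(h-C[2])/D[2]
g=p.min(-1)
m=np.zeros((480,640),np.uint8); m[198:226,232:402]=(g[198:226,232:402]>150)
n,l,s,ce=cv2.connectedComponentsWithStats(m)
L=[(ce[i],s[i,4]) for i in range(1,n) if s[i,4]>60]
for e,a in sorted(L,key=lambda q:q[0][0]): print(np.round(e,1),a,at(*e,.074)[:2].round(4))
print(''.join('%d '%x for x in g[212,234:402]))
# green check / front wall edges of dividers: blue noses
W=world('top',d)
b=(p[...,2]-p[...,0]>35)
v,u=np.mgrid[:480,:640]
m=b&(v>215)&(v<262)&(u>232)&(u<402)&(W[...,2]>.05)&(W[...,2]<.064)
n,l,s,ce=cv2.connectedComponentsWithStats(m.astype(np.uint8))
for i in range(1,n):
    if s[i,4]>8:
        P=W[l==i]; print('div',s[i,4],P[:,:2].mean(0).round(4),P.min(0).round(3),P.max(0).round(3))
E
```

```text
[265.9 209.3] 541 [0.6614 0.0755]
[304.7 211.2] 262 [ 0.6559 -0.0174]
[353.6 214.7] 930 [ 0.6459 -0.1346]
126 126 124 126 106 46 136 206 157 120 161 217 210 207 203 205 204 202 199 191 200 200 200 203 205 212 223 226 223 205 126 48 133 188 85 68 147 214 203 200 197 200 203 204 202 198 199 199 202 202 205 211 224 224 222 199 112 50 137 194 84 71 147 212 202 203 202 202 205 206 200 199 202 205 205 206 206 209 220 223 222 199 92 65 148 196 80 72 146 210 207 205 202 203 204 201 200 201 200 202 204 204 205 213 221 223 222 193 73 63 151 187 59 90 157 195 201 202 202 202 201 205 203 200 197 199 202 200 202 212 221 222 220 194 72 69 152 190 57 86 160 203 203 203 201 205 204 204 200 201 199 201 202 199 201 211 220 219 220 190 66 55 93 132 132 127 130 126 
div 38 [0.6148 0.1412] [0.585 0.138 0.052] [0.651 0.144 0.064]
div 40 [0.6139 0.0792] [0.582 0.076 0.053] [0.647 0.084 0.064]
div 27 [0.6158 0.017 ] [0.594 0.016 0.054] [0.643 0.019 0.062]
div 34 [ 0.5989 -0.1058] [ 0.57  -0.107  0.051] [ 0.634 -0.104  0.063]
div 41 [ 0.5994 -0.1678] [ 0.568 -0.17   0.051] [ 0.63  -0.164  0.064]
div 41 [ 0.5955 -0.2294] [ 0.563 -0.233  0.051] [ 0.628 -0.226  0.063]
div 20 [ 0.5924 -0.0435] [ 0.574 -0.044  0.054] [ 0.615 -0.041  0.063]
```

Request:
step_arm:
  increments:
    - [[2.7,4,0],[0,0,0]]
    - [[2.7,4,0],[0,0,0]]
    - [[2.7,4,0],[0,0,0]]
    - [[2.7,4,0],[0,0,0]]
    - [[2.7,4,0],[0,0,0]]
    - [[2.7,4,-2],[0,0,0]]
    - [[2.7,4,-3],[0,0,0]]
    - [[2.5,3.8,-3],[0,0,0]]
    - [[0,0,-3],[0,0,0]]
    - [[0,0,-3],[0,0,0]]

```text
clock: 2.1
tool_pos: [0.657, 0.0982, 0.1039]
eef_rot: [0.727, 0.687, 0.0, -0.0]
contact_force: [0.6, -1.2, 0.1]
opening: 0.007
finger_force: 0.0
```

Request:
step_arm:
  increments:
    - [[0,0,0],[0,0,0]]
    - [[0.4,0.6,0],[0,0,0]]
    - [[0,0,-0.8],[0,0,0]]
    - [[0,0,-0.8],[0,0,0]]
    - [[0,0,-0.4],[0,0,0]]
    - [[0,0,0],[0,0,0]]
    - [[0,0,0],[0,0,0]]
    - [[0,0,0],[0,0,0]]
    - [[0,0,0],[0,0,0]]
    - [[0,0,0],[0,0,0]]

```text
clock: 3.1
tool_pos: [0.6611, 0.102, 0.0859]
eef_rot: [0.728, 0.686, 0.0, 0.0]
contact_force: [-0.7, 0.7, 0.2]
opening: 0.003
finger_force: 0.0
```

Request:
step_arm:
  increments:
    - [[0,0,-0.4],[0,0,0]]
    - [[0,0,-0.3],[0,0,0]]
    - [[0,0,-0.2],[0,0,0]]
    - [[0,0,-0.2],[0,0,0]]
    - [[0,0,-0.1],[0,0,0]]
    - [[0,0,-0.1],[0,0,0]]
    - [[0,0,-0.1],[0,0,0]]
    - [[0,0,0],[0,0,0]]
    - [[0,0,0],[0,0,0]]
    - [[0,0,0],[0,0,0]]

```text
clock: 4.1
tool_pos: [0.6609, 0.102, 0.0745]
eef_rot: [0.728, 0.686, -0.0, 0.0]
contact_force: [-7.1, -1.5, 18.3]
opening: 0.004
finger_force: 9.3
```

Request:
step_arm:
  increments:
    - [[0,0,1],[0,0,0]]
    - [[-0.1,-1.9,0],[0,0,0]]
    - [[-0.1,-1.9,0],[0,0,0]]
    - [[-0.1,-1.9,0],[0,0,0]]
    - [[0,0,0],[0,0,0]]
    - [[0,0,-0.5],[0,0,0]]
    - [[0,0,-0.3],[0,0,0]]
    - [[0,0,-0.2],[0,0,0]]
    - [[0,0,0],[0,0,0]]
    - [[0,0,0],[0,0,0]]

```text
clock: 5.1
tool_pos: [0.6579, 0.045, 0.0745]
eef_rot: [0.727, 0.686, -0.001, 0.001]
contact_force: [-7.9, -3.5, 21.8]
opening: 0.008
finger_force: 11.0
```

Request:
step_arm:
  increments:
    - [[0,0,1],[0,0,0]]
    - [[-0.1,-2,0],[0,0,0]]
    - [[-0.1,-2,0],[0,0,0]]
    - [[-0.1,-2,0],[0,0,0]]
    - [[0,0,0],[0,0,0]]
    - [[0,0,-0.5],[0,0,0]]
    - [[0,0,-0.3],[0,0,0]]
    - [[0,0,-0.2],[0,0,0]]
    - [[0,0,0],[0,0,0]]
    - [[0,0,0],[0,0,0]]

```text
clock: 6.1
tool_pos: [0.6551, -0.0124, 0.0745]
eef_rot: [0.727, 0.687, 0.0, 0.0]
contact_force: [-6.6, -1.3, 21.2]
opening: 0.003
finger_force: 10.3
```

Request:
step_arm:
  increments:
    - [[0,0,3],[0,0,0]]
    - [[0,0,3],[0,0,0]]
    - [[-3,2.4,0],[0,0,0]]
    - [[-3,2.4,0],[0,0,0]]
    - [[-3,2.4,0],[0,0,0]]
    - [[-3,2.4,0],[0,0,0]]
    - [[-2.8,2.4,0],[0,0,0]]
    - [[0,0,0],[0,0,0]]
    - [[0,0,0],[0,0,0]]
    - [[0,0,0],[0,0,0]]
  fingers: 0.3

```text
clock: 7.1
tool_pos: [0.5079, 0.1052, 0.1315]
eef_rot: [0.728, 0.686, 0.0, 0.0]
contact_force: [-0.5, 0.1, 0.1]
opening: 0.297
finger_force: 0.0
```

Request:
step_arm:
  increments:
    - [[0,0,-2],[0,0,0]]
    - [[0,0,-2],[0,0,0]]
    - [[0,0,-2],[0,0,0]]
    - [[0,0,-2],[0,0,0]]
    - [[0,0,-1.5],[0,0,0]]
    - [[0,0,-1],[0,0,0]]
    - [[0,0,0],[0,0,0]]
    - [[0,0,0],[0,0,0]]
    - [[0,0,0],[0,0,0]]
    - [[0,0,0],[0,0,0]]

```text
clock: 8.1
tool_pos: [0.5076, 0.105, 0.0273]
eef_rot: [0.728, 0.686, 0.001, 0.0]
contact_force: [1.0, -0.7, 0.5]
opening: 0.298
finger_force: 0.0
```

Request:
step_arm:
  increments:
    - [[0,0,-0.7],[0,0,0]]
    - [[0,-0.5,0],[0,0,0]]
    - [[0,-0.5,0],[0,0,0]]
    - [[0,-0.4,0],[0,0,0]]
    - [[0,-0.4,0],[0,0,0]]
    - [[0,-0.4,0],[0,0,0]]
    - [[0,-0.5,0],[0,0,0]]
    - [[0,-0.5,0],[0,0,0]]
    - [[-0.1,-0.5,0],[0,0,0]]
    - [[0,-0.5,0],[0,0,0]]

```text
clock: 9.1
tool_pos: [0.5058, 0.0625, 0.0197]
eef_rot: [0.728, 0.686, -0.0, -0.0]
contact_force: [-0.5, 0.2, -0.9]
opening: 0.297
finger_force: 0.4
```

Request:
step_arm:
  increments:
    - [[0,-0.5,0],[0,0,0]]
    - [[-0.1,-0.5,0],[0,0,0]]
    - [[0,-0.5,0],[0,0,0]]
    - [[-0.1,-0.5,0],[0,0,0]]
    - [[0,-0.5,0],[0,0,0]]
    - [[-0.1,-0.5,0],[0,0,0]]
    - [[0,-0.5,0],[0,0,0]]
    - [[0,-0.3,0],[0,0,0]]
    - [[0,-0.2,0],[0,0,0]]
    - [[0,0,0],[0,0,0]]

```text
clock: 10.1
tool_pos: [0.503, 0.0225, 0.0197]
eef_rot: [0.728, 0.686, -0.0, 0.0]
contact_force: [0.1, -0.2, -0.2]
opening: 0.296
finger_force: 0.0
```

Request:
step_arm:
  increments:
    - [[0,1,0],[0,0,0]]
    - [[0,2,0],[0,0,0]]
    - [[0,1,3],[0,0,0]]
    - [[0,0,4],[0,0,0]]
    - [[-3,0,3],[0,0,0]]
    - [[-4,0,0],[0,0,0]]
    - [[-2,0,0],[0,0,0]]
    - [[0,0,0],[0,0,0]]
    - [[0,0,0],[0,0,0]]
    - [[0,0,0],[0,0,0]]
  fingers: 0.07

```text
clock: 11.1
tool_pos: [0.4146, 0.0637, 0.1196]
eef_rot: [0.728, 0.686, 0.001, 0.0]
contact_force: [-0.3, -0.3, -1.1]
opening: 0.071
finger_force: 0.0
```

```bash
cat > m.py <<'E'
from h import *
import sys
p,d=snap('top',sys.argv[1]);W=world('top',d);p=p.astype(int)
v,u=np.mgrid[:480,:640]
red=(p[...,0]-p[...,1]>60)&(W[...,2]>.044)&(W[...,2]<.057)&(W[...,0]>.44)&(W[...,1]<.06)&(W[...,1]>-.09)&(u<318)
n,l,s,ce=cv2.connectedComponentsWithStats(cv2.morphologyEx(red.astype(np.uint8),cv2.MORPH_CLOSE,np.ones((9,9))))
i=1+np.argmax(s[1:,4]); P=W[(l==i)&(W[...,2]>.044)&(W[...,2]<.057)]
q=cv2.minAreaRect(P[:,:2].astype(np.float32)); print(len(P),q,P.mean(0)); print(cv2.boxPoints(q).round(4).tolist())
th=-.064; xa=np.array([np.cos(th),np.sin(th)]); ya=np.array([-xa[1],xa[0]])
e=np.array(q[0])-[.6135,-.0138]; print('rel home3 mm',1e3*e@xa,1e3*e@ya)
s=r.get_state(); print(s['clock'],s['q'].round(2),s['tool_pos'],s['contact_force'])
E
python3 m.py t1
```

```text
323 ((0.5014262795448303, -0.011178422719240189), (0.03872738406062126, 0.08056801557540894), 86.78379821777344) [ 0.50705082 -0.01176889  0.05102849]
[[0.460099995136261, -0.028300000354647636], [0.5406000018119812, -0.03280000016093254], [0.5426999926567078, 0.005900000222027302], [0.46230000257492065, 0.010400000028312206]]
rel home3 mm -112.01193824115529 -4.551612413435278
11.15 [-0.13  0.68 -0.21  2.27  0.61  0.24 -0.95] [0.41457032 0.06357467 0.11952467] [-0.41461854 -0.35343149  0.17491563]
```

View pics/t1.png

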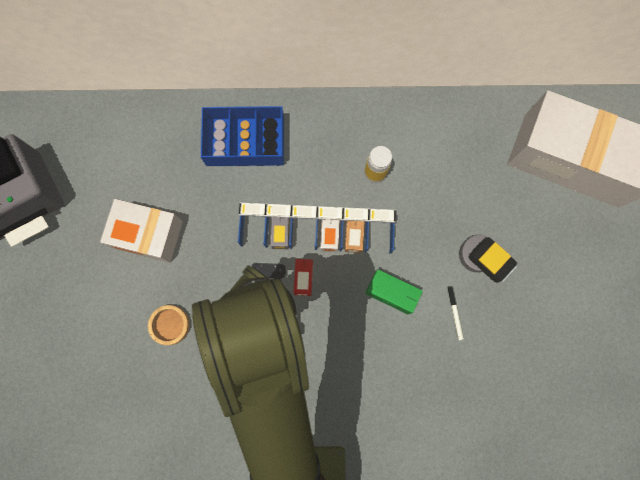

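Request:
step_arm:
  increments:
    - [[0.5,-1.5,0],[0,0,8.5]]
    - [[0.5,-1.5,0],[0,0,8.5]]
    - [[0.5,-1.5,0],[0,0,8.5]]
    - [[0.5,-1.5,0],[0,0,8.5]]
    - [[0,-1.4,0],[0,0,8.5]]
    - [[0,0,0],[0,0,0]]
    - [[0,0,0],[0,0,0]]
    - [[0,0,0],[0,0,0]]
    - [[0,0,0],[0,0,0]]
    - [[0,0,0],[0,0,0]]

```text
clock: 12.15
tool_pos: [0.4331, -0.0102, 0.1197]
eef_rot: [0.429, 0.903, 0.0, 0.0]
contact_force: [-0.5, 0.3, 0.4]
opening: 0.07
finger_force: 0.0
```

```bash
python3 -c "
from h import *
print(r.get_state()['q'].round(2))"
```

```text
[ 0.21  0.71 -0.47  2.23  0.88  0.39 -0.31]
```

Request:
step_arm:
  increments:
    - [[0,0,0],[0,0,7.85]]
    - [[0,0,0],[0,0,7.85]]
    - [[0,0,0],[0,0,7.85]]
    - [[0,0,0],[0,0,7.85]]
    - [[0,0,0],[0,0,7.85]]
    - [[0,0,0],[0,0,7.85]]
    - [[0,0,0],[0,0,0]]
    - [[0,0,0],[0,0,0]]
    - [[0,0,0],[0,0,0]]
    - [[0,0,0],[0,0,0]]

```text
clock: 13.15
tool_pos: [0.433, -0.0109, 0.1197]
eef_rot: [0.034, 0.999, -0.0, 0.0]
contact_force: [0.2, -0.6, -0.2]
opening: 0.07
finger_force: 0.0
```

```bash
python3 m.py t2; python3 -c "
from h import *
snap('scene','s2')"
```

```text
15 ((0.5416622757911682, -0.0253288671374321), (0.017348265275359154, 0.004725303500890732), 81.34794616699219) [ 0.54175475 -0.02742952  0.05085698]
[[0.5379999876022339, -0.03350000083446503], [0.5426999926567078, -0.034299999475479126], [0.5453000068664551, -0.017100000753998756], [0.5406000018119812, -0.01640000008046627]]
rel home3 mm -70.95330686495218 -16.09974042972975
13.2 [ 0.34  0.76 -0.69  2.22  1.04  0.53  0.33] [ 0.43304106 -0.01090379  0.11972354] [-0.46552916 -0.74688491  0.39748989]
```

View pics/s2.png

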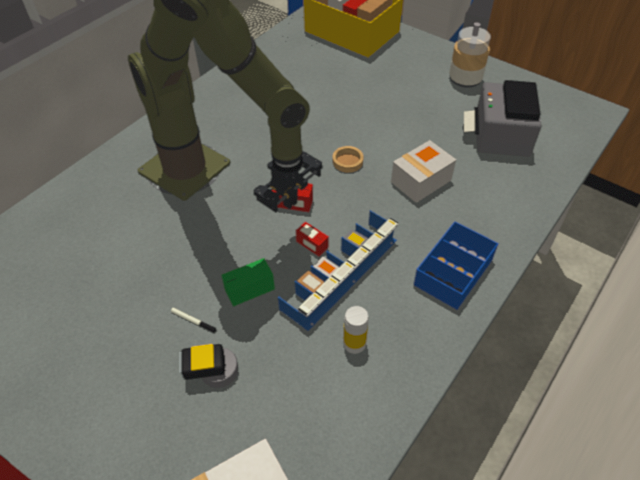

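Scene view: the carton, at (312,237), faces the empty third gap, and the gripper is behind it at (290,185). I'll measure the carton's top face from this camera.

```bash
cat > ms.py <<'E'
from h import *
import sys
def meas(f):
    z=np.load(f);p=z['p'].astype(int);d=z['d'];W=world('scene',d)
    m=(W[...,2]>.046)&(W[...,2]<.055)&(W[...,0]>.455)&(W[...,0]<.66)&(W[...,1]<.012)&(W[...,1]>-.042)
    # drop divider/wall (blue)
    m&=(p[...,2]-p[...,0]<20)
    P=W[m]; q=cv2.minAreaRect(P[:,:2].astype(np.float32))
    print(len(P),q); print(cv2.boxPoints(q).round(4).tolist())
    th=-.064; xa=np.array([np.cos(th),np.sin(th)]); ya=np.array([-xa[1],xa[0]])
    e=np.array(q[0])-[.6135,-.0138]; print('rel home3 mm',1e3*e@xa,1e3*e@ya)
    b=(p[...,2]-p[...,0]>35)&(W[...,2]>.054)&(W[...,2]<.064)&(W[...,0]>.56)&(W[...,0]<.64)
    Q=(W[b]-[.6135,-.0138,0])[:,:2]; y=Q@ya; h,e=np.histogram(y,np.arange(-.05,.05,.002)); print(dict(zip((e[:-1]*1e3).round().astype(int).tolist(),h.tolist())))
if len(sys.argv)>2: snap('scene',sys.argv[2])
meas(sys.argv[1])
E
python3 ms.py s2.npz
```

```text
338 ((0.5012196898460388, -0.012462187558412552), (0.044135116040706635, 0.08535318076610565), 87.86604309082031)
[[0.4578000009059906, -0.03290000185370445], [0.5429999828338623, -0.03610000014305115], [0.544700026512146, 0.00800000037997961], [0.4593999981880188, 0.01119999960064888]]
rel home3 mm -112.13600011598945 -5.845961716040508
{-50: 0, -48: 0, -46: 0, -44: 0, -42: 0, -40: 0, -38: 0, -36: 1, -34: 12, -32: 11, -30: 6, -28: 3, -26: 0, -24: 0, -22: 0, -20: 0, -18: 0, -16: 0, -14: 0, -12: 0, -10: 0, -8: 0, -6: 0, -4: 0, -2: 0, 0: 0, 2: 0, 4: 0, 6: 0, 8: 0, 10: 0, 12: 0, 14: 0, 16: 0, 18: 0, 20: 0, 22: 0, 24: 0, 26: 4, 28: 10, 30: 10, 32: 6, 34: 2, 36: 0, 38: 0, 40: 0, 42: 0, 44: 0, 46: 0}
```

Request:
step_arm:
  increments:
    - [[0,0,-2],[0,0,0]]
    - [[0,0,-2],[0,0,0]]
    - [[0,0,-2],[0,0,0]]
    - [[0,0,-2],[0,0,0]]
    - [[0,0,-1],[0,0,0]]
    - [[0,0,-1],[0,0,0]]
    - [[0.3,0,0],[0,0,0]]
    - [[0.3,0,0],[0,0,0]]
    - [[0.3,0,0],[0,0,0]]
    - [[0.2,0,0],[0,0,0]]

```text
clock: 14.25
tool_pos: [0.4449, -0.011, 0.0203]
eef_rot: [0.033, 0.999, 0.0, 0.001]
contact_force: [0.3, -0.7, 1.1]
opening: 0.07
finger_force: 0.0
```

Request:
step_arm:
  increments:
    - [[0.3,0,0],[0,0,0]]
    - [[0.3,0,0],[0,0,0]]
    - [[0.3,0.05,0],[0,0,0]]
    - [[0.3,0.05,0],[0,0,0]]
    - [[0.3,0.05,0],[0,0,0]]
    - [[0.3,0.05,0],[0,0,0]]
    - [[0.3,0.05,0],[0,0,0]]
    - [[0.3,0.05,0],[0,0,0]]
    - [[0.3,0.05,0],[0,0,0]]
    - [[0,0,0],[0,0,0]]

```text
clock: 15.25
tool_pos: [0.472, -0.0073, 0.0197]
eef_rot: [0.033, 0.999, 0.0, 0.001]
contact_force: [0.0, 0.5, -0.2]
opening: 0.07
finger_force: 0.0
```

```bash
python3 ms.py s3.npz s3
```

```text
348 ((0.523563027381897, -0.011218281462788582), (0.04974563047289848, 0.09813275188207626), 85.50230407714844)
[[0.47269999980926514, -0.03220000118017197], [0.5705000162124634, -0.039900001138448715], [0.574400007724762, 0.009700000286102295], [0.4765999913215637, 0.017400000244379044]]
rel home3 mm -89.91796177257464 -3.1756046637779782
{-50: 0, -48: 0, -46: 0, -44: 0, -42: 0, -40: 0, -38: 0, -36: 0, -34: 10, -32: 8, -30: 7, -28: 2, -26: 0, -24: 0, -22: 0, -20: 0, -18: 0, -16: 0, -14: 0, -12: 0, -10: 0, -8: 0, -6: 0, -4: 0, -2: 0, 0: 0, 2: 0, 4: 0, 6: 0, 8: 0, 10: 0, 12: 0, 14: 0, 16: 0, 18: 0, 20: 0, 22: 0, 24: 0, 26: 0, 28: 12, 30: 13, 32: 5, 34: 2, 36: 0, 38: 0, 40: 0, 42: 0, 44: 0, 46: 0}
```

```bash
cat > mr.py <<'E'
from h import *
import sys
from scipy.optimize import minimize
if len(sys.argv)>2: snap('scene',sys.argv[2])
z=np.load(sys.argv[1]);p=z['p'].astype(int);W=world('scene',z['d'])
m=(W[...,2]>.046)&(W[...,2]<.055)&(W[...,0]>.455)&(W[...,0]<.66)&(W[...,1]<.02)&(W[...,1]>-.042)&(p[...,0]-p[...,2]>25)
n,l,s,ce=cv2.connectedComponentsWithStats(cv2.dilate(m.astype(np.uint8),np.ones((7,7))))
i=1+np.argmax(s[1:,4]); P=W[m&(l==i)][:,:2]
q=cv2.minAreaRect(P.astype(np.float32)); print(len(P),q)
th=-.064; xa=np.array([np.cos(th),np.sin(th)]); ya=np.array([-xa[1],xa[0]])
Q=(P-[.6135,-.0143])@np.c_[xa,ya]*1e3
print('ctr',(np.array(q[0])-[.6135,-.0143])@np.c_[xa,ya]*1e3)
for a in range(-120,60,12):
    k=(Q[:,0]>a)&(Q[:,0]<a+12)
    if k.sum()>5: print(a,k.sum(),Q[k,1].min().round(1),Q[k,1].max().round(1))
print(Q[:,0].min(),Q[:,0].max())
E
python3 mr.py s3.npz; python3 mr.py s2.npz
python3 - <<'E'
import cv2
i=cv2.imread('pics/s3.png')[170:290,240:400]; cv2.imwrite('pics/s3c.png',cv2.resize(i,None,fx=5,fy=5,interpolation=2))
E
```

```text
272 ((0.524299681186676, -0.008720483630895615), (0.045821044594049454, 0.08676433563232422), 86.09207916259766)
ctr [-89.37454423  -0.13683056]
-120 22 -23.0 18.4
-108 21 -21.9 19.9
-96 31 -19.9 22.8
-84 48 -22.9 22.2
-72 54 -23.1 21.3
-60 47 -23.1 21.6
-48 11 -17.4 15.7
-132.75484838557614 -45.96530634723128
276 ((0.5013198256492615, -0.012535657733678818), (0.045838840305805206, 0.08482204377651215), 86.35120391845703)
ctr [-112.0633486    -5.41390081]
-120 30 -24.0 16.6
-108 47 -26.2 16.8
-96 49 -26.0 16.0
-84 52 -26.4 15.5
-72 7 -17.6 6.4
-154.48019625042645 -69.65453690029842
```

View pics/s3c.png

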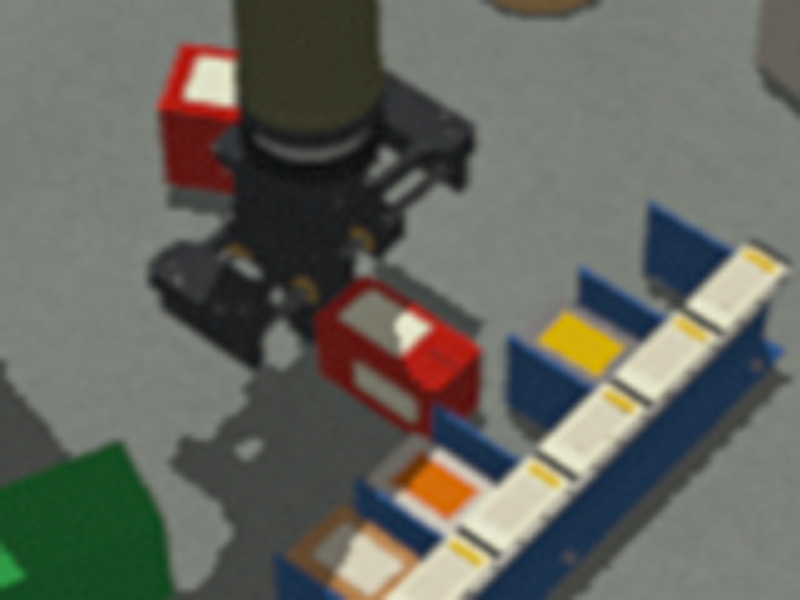

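The crop shows the carton squared up and centred at the third gap's mouth. Now I'll push straight along the gap axis.

Request:
step_arm:
  increments:
    - [[0.5,-0.03,0],[0,0,0]]
    - [[0.5,-0.03,0],[0,0,0]]
    - [[0.5,-0.03,0],[0,0,0]]
    - [[0.5,-0.03,0],[0,0,0]]
    - [[0.5,-0.03,0],[0,0,0]]
    - [[0.5,-0.03,0],[0,0,0]]
    - [[0.5,-0.03,0],[0,0,0]]
    - [[0.5,-0.03,0],[0,0,0]]
    - [[0.5,-0.03,0],[0,0,0]]
    - [[0,0,0],[0,0,0]]

```text
clock: 16.3
tool_pos: [0.5173, -0.0102, 0.0197]
eef_rot: [0.033, 0.999, 0.0, 0.001]
contact_force: [-0.3, 0.3, -0.4]
opening: 0.064
finger_force: 0.0
```

Request:
step_arm:
  increments:
    - [[0.5,-0.03,0],[0,0,0]]
    - [[0.5,-0.03,0],[0,0,0]]
    - [[0.5,-0.03,0],[0,0,0]]
    - [[0.5,-0.03,0],[0,0,0]]
    - [[0.5,-0.03,0],[0,0,0]]
    - [[0.4,-0.03,0],[0,0,0]]
    - [[0.4,-0.03,0],[0,0,0]]
    - [[0.3,-0.02,0],[0,0,0]]
    - [[0.2,0,0],[0,0,0]]
    - [[0,0,0],[0,0,0]]

```text
clock: 17.3
tool_pos: [0.5545, -0.0125, 0.0197]
eef_rot: [0.033, 0.999, 0.0, 0.0]
contact_force: [-0.4, -0.5, 0.1]
opening: 0.075
finger_force: 0.0
```

```bash
python3 mr.py s4.npz s4
```

```text
191 ((0.5980870127677917, -0.01348213478922844), (0.04511648043990135, 0.06470246613025665), 88.85188293457031)
ctr [-15.43373986  -0.16956712]
-48 40 -20.3 19.7
-36 26 -21.7 22.0
-24 21 -19.8 20.3
-12 28 -22.2 20.8
0 56 -21.7 21.4
12 17 -20.3 20.4
-48.6015588193435 17.73678513248619
```

Request:
step_arm:
  increments:
    - [[0.1,0,0],[0,0,0]]
    - [[0.1,0,0],[0,0,0]]
    - [[0.1,0,0],[0,0,0]]
    - [[0.1,-0.1,0],[0,0,0]]
    - [[0.1,0,0],[0,0,0]]
    - [[0.1,0,0],[0,0,0]]
    - [[0,0,0],[0,0,0]]
    - [[0,0,0],[0,0,0]]
    - [[0,0,0],[0,0,0]]
    - [[0,0,0],[0,0,0]]

```text
clock: 18.35
tool_pos: [0.5592, -0.0135, 0.0196]
eef_rot: [0.033, 0.999, -0.0, -0.001]
contact_force: [-4.5, 0.2, 3.7]
opening: 0.071
finger_force: 2.6
```

Request:
step_arm:
  increments:
    - [[0.1,0,0],[0,0,0]]
    - [[0.1,0,0],[0,0,0]]
    - [[0,0,0],[0,0,0]]
    - [[0,0,0],[0,0,0]]
    - [[0,0,0],[0,0,0]]
    - [[0,0,0],[0,0,0]]
    - [[0,0,0],[0,0,0]]
    - [[0,0,0],[0,0,0]]
    - [[0,0,0],[0,0,0]]
    - [[0,0,0],[0,0,0]]

```text
clock: 19.35
tool_pos: [0.5592, -0.0136, 0.0196]
eef_rot: [0.033, 0.999, -0.001, -0.002]
contact_force: [-9.3, 0.2, 7.2]
opening: 0.072
finger_force: 4.8
```

The carton has stalled against the back wall: the force doubled with no motion. Backing straight off and checking.

Request:
step_arm:
  increments:
    - [[-0.2,0,0],[0,0,0]]
    - [[-0.5,0,0],[0,0,0]]
    - [[-1.5,0,0],[0,0,0]]
    - [[-2,0,0],[0,0,0]]
    - [[-2,0,0],[0,0,0]]
    - [[-1,0,2],[0,0,0]]
    - [[0,0,4],[0,0,0]]
    - [[0,0,4],[0,0,0]]
    - [[0,0,0],[0,0,0]]
    - [[0,0,0],[0,0,0]]

```text
clock: 20.35
tool_pos: [0.4916, -0.0137, 0.1205]
eef_rot: [0.034, 0.999, 0.0, 0.002]
contact_force: [-0.3, -0.7, -0.2]
opening: 0.07
finger_force: 0.0
```

```bash
python3 mr.py s5.npz s5; python3 - <<'E'
from h import *
i=cv2.imread('pics/s5.png')[170:350,220:440]; cv2.imwrite('pics/s5c.png',cv2.resize(i,None,fx=3,fy=3,interpolation=2))
E
```

```text
182 ((0.5992597341537476, -0.014275051653385162), (0.04433232173323631, 0.06203008443117142), 86.70159149169922)
ctr [-14.21270734  -0.88585771]
-48 25 -18.4 20.2
-36 39 -23.1 21.2
-24 31 -20.6 20.5
-12 32 -23.0 20.7
0 39 -20.9 20.7
12 16 -22.5 18.7
-45.29553822612649 16.79906894144376
```

View pics/s5c.png

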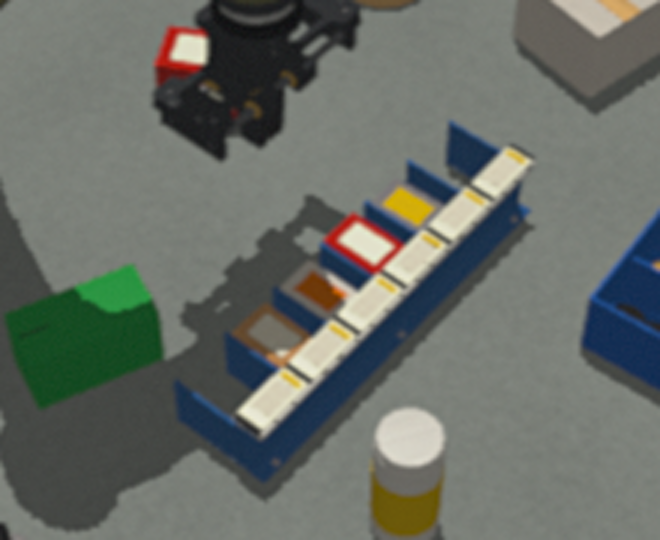

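The crop shows the red carton at (362,243) seated in gap 3 against the rail wall. The neighbours haven't moved, and the gripper is clear.

```bash
python3 -c "
from plant import r
print(r.finish_job())"
```

```text
the job is handed in; nothing more can be done
None
```

I touched label plates 1, 2 and 3 in order, pushed the small red carton into the third gap until it stalled against the back wall, about 1 mm off the gap's centre line, and handed the job in; no verdict came back.

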